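# Lock the chip-sorting wheel with its bolt

## Robot

A 6-joint arm with a two-finger parallel gripper is mounted at the origin on the work surface. World frame = base frame: x ahead of the robot, y to its left, z up, the work surface at z = 0. Lengths are in mm, angles in rad, forces in N, time in s.
With the tool pointing down it reaches from about 300 to 775 mm from the base axis. Payload 14.6 kg.
Tool frame: the origin (TCP) lies between the finger pads; the fingertips stand 22 mm ahead of it and the grasp point (between the pads) lies 3 mm ahead of it (finger_overhang is the distance from the TCP to the fingertips, in mm); z points along the fingers, y is the direction in which the jaws open and shut (so a half turn about z gives the same grasp; the last joint's range is limited). The gripper opens to 94 mm and grips with 3 to 60 N. Pads are 16 mm wide; open, the fingers measure 119 mm over their backs; the gripper's body (75 mm by 177 mm) begins 78 mm behind the grasp point.
Start: joints at [1.047, 0.3, 1.521, -0, 1.321, -0.067], TCP at [242.589, 493.599, 227.446] pointing down, gripper open.
Joint ranges: [-3.03, 3.03], [-0.79, 2.21], [0.23, 2.52], [-1.04, 4.18], [0, 3.07], [-2.55, 2.55]. Speed limits (rad/s): [2.22, 2.22, 2.57, 3.14, 3.14, 3.14].

## Interface

Orientations are given as [roll, pitch, yaw] about the fixed x, y, z axes, in that order (R = Rz(yaw) Ry(pitch) Rx(roll)).
In Python, from cell import * gives the robot as it stands.
- The arm moves only by the tool jog_arm, never from a script. Its argument "increments" is a list of rows, each a list of 7 numbers: the shift along the tool's x, y, z in cm, then the turn, a rotation vector about the tool's x, y, z in degrees, then the finger opening in cm, from 0 to 9.4. In form: [[x, y, z, wx, wy, wz, grip], ...]. A call has 1 to 20 rows; each row shifts and turns the commanded pose from where the row before left it, along the tool's axes as they then stand; what a row does not reach is not made up. A row lasts 1/8 s, in which the tool goes at most 62.5 mm and 10.7 degrees, less where a joint would pass 70% of its speed; a pose out of reach is approached as far as the arm can. A call is refused whole if a number of a shift passes 6.25 or a number of a turn 10.7, either way. A call with a gripper value outside its range is refused whole. The fingers move at their own pace and stop on an object; "squeeze" is the grip in N (left out, the last holds). Time passes only in rows, so rows that do not move let the fingers close. It gives the time, the measured TCP pose, the force and the opening at its end, in the units of the state.
- read_state(): the state, without advancing time (a new reading comes with each control period).
- camera(name): name is "side" or "top"; returns a dict with "image" (400x640x3 uint8, red, green, blue), "K" (3x3 intrinsics, pixels), "k1" (the pictures are not rectified: a ray, as slopes to the right and down, at radius r is drawn at 1 + k1 r^2 times it, then the intrinsics apply), "rvec" (rotation vector, rad) and "tvec" (3), from world to camera coordinates, as OpenCV has them. Camera axes: x right, y down, z forward; pixel columns grow to the right and rows downward; lengths in mm; the calibration is good to about 2 mm. A picture is of the moment at which its call begins. There is no depth.
- sign_off(): hands the job in, once; it reports no verdict.
Trained networks look in a picture, given as the dict that the camera call returned (one of the last four; its "shot" number tells which), for a name from the list of things; names that differ only in an ending like _2 or _b are one class to them, and where a whole thing is asked for, a point or a joint stands for the part that bears it (a point fixed in the world has none). Each returns a list of dicts, best first, with "conf" (0 to 1); they miss things now and then, are a little off and sometimes report something else, mostly with a low value. They report only what shows in the picture. A call takes as long as a camera call. They do not tell look-alikes from the thing itself.
- recognise(picture, name): "centre" ([x, y, z] in mm, in the coordinates of the camera as it stood for that picture, good to about 4 mm: the middle of the surface that is visible of it).
- regions_of(picture, name): "mask" (400x640 bool, what is visible of it).
The state is a dict: "clock": time; "joints": joint angles; "qd": joint speeds; "effort": joint torques, N m; "eef_pos": TCP position; "eef_rot": TCP orientation; "wrist_force": force on the tool from outside, world axes, zero at the start; "moment": the same for the moment, N m; "finger_gap": finger opening in mm.
Only numpy, scipy, OpenCV 4.12 (cv2) and the standard library are available. Lean on these libraries where they do the work, as an engineer would, in place of code of your own. Each camera call takes 0.05 s, during which the arm holds its last target.

## Task

Lock the sorting wheel for the night: turn it by its crank until the keeper in its rim faces the sliding bolt, then push the bolt across by its tab until its tip is fully home against the stop hidden inside the keeper. Feel for the stop and give the bolt one firm but gentle press there, about 8 N and never over 20 N, held a moment, then let go; leave everything else on the counter alone.

Things in the scene. Friction and masses are not known exactly. Their poses are not given: they have to be found in the camera images.
- sorter: Fixed T-shaped cast-iron bed, 12 mm thick. Origin on the counter, z up. Wheel axis at y = +90 mm. The bolt lies on the line x = 0 and slides to +y, to the wheel. It runs 28 mm above the counter through two steel guides (38 mm wide in x, tops 52 mm above the counter) at y = -22 to -38 and y = -124 to -149 mm.
- wheel: Cast-iron wheel lying flat, 210 mm across, rim top 46 mm above the counter, hub top 64 mm. Turns on a vertical axis (origin on it) with 0.22 N m friction; stays where left. Keeper towards its own -y; crank knob 65 mm from the axis, 20 degrees from own +x towards +y. Locks with its axes parallel to the sorter's; starts 0.5 to 1.4 rad anticlockwise (from above) of that.
- crank_grip (a point): Centre of the crank's upright wooden knob, about 24 mm up the knob; knob 30 mm in diameter, 45 mm tall, from 60 to 105 mm above the counter. It spins freely on its pin and stands on a steel crank arm fixed to the wheel.
- keeper_mouth (a point): Middle of the keeper's mouth in the wheel's rim, 36 mm above the counter, 105 mm from the wheel's axis. The keeper is a radial steel slot, 19 mm wide, mouth flared to 23 mm, roofed by a plate (top 50 mm above the counter). In line when this point is on the sorter's line x = 0; within about 5 mm the bolt's tapered tip finds the mouth and wedges the wheel into line.
- bolt: Steel sliding bolt, bar 16 x 16 mm, 185 mm long, 0.4 kg, loose in the guides by 1 mm a side; origin at its underside below the tab, own +y points to its tip, 85 mm ahead. It starts drawn back, tip outside the rim. It drags with about 2 N; wedging the wheel takes several N more.
- bolt_tab (a point): Middle of the bolt's upright thumb tab, a plate 30 mm wide (across the bolt), 12 mm thick (along it), its top 104 mm above the counter; this point is 84 mm above the counter, and the tab is free on all sides above the guides (52 mm). Push it or pinch it.
- bolt_tip (a point): End of the bolt's tip, on its axis, 36 mm above the counter; the last 9 mm taper from 16 to 10 mm. Home is where it meets a rigid stop plug hidden under the keeper's roof, 24 to 52 mm in from the mouth: that depth differs every time and must be felt.
- token_dish: Bystander: open copper dish of brass tokens, 110 mm across, 28 mm tall, origin under its centre. Leave it alone.
- loupe: Bystander: brass jeweller's loupe, 50 mm across, 42 mm tall, origin under its centre. Leave it alone.
- counterweight: Bystander: lead weight with a neck, 64 mm across, 70 mm tall, origin under its centre. Leave it alone.
- ashtray: Bystander: mottled brown ashtray, 120 mm across, 28 mm tall, origin under its centre. Leave it alone.
- chip_stack: Bystander: stack of chips, 39 mm across, 31 mm tall, origin under its centre. Leave it alone.
Not all that is in view belongs to the job. What is meant by the bolt is not blue, and is the larger of those in its own colour.

How it is judged:
By the outcome, as a careful person would: the job done as asked, in the order asked, and still so for the second after the job is handed in, with the robot touching nothing.
It also fails if it takes over 64 s, if anything falls off the work surface, if the arm or the gripper's body presses on something with over 40 N, if the wrist force passes 120 N, or if a joint passes its speed limit or range.

## Working session

There is one attempt and no reset: what is moved stays moved. The work goes in short steps, Python scripts to look and compute and a tool call to move; the robot and the scene stay as the last step left them, time stands still between calls to the robot, and variables do not carry over. Pictures are saved under pics/ and viewed, and the job is handed in when it is done.

Besides the shell and the picture viewer there is one more tool, called after "Call:" as name(argument=value, ...), one argument or row to a line, values as JSON. jog_arm: Moves the arm, as the interface text tells. Its arguments: {"type":"object","properties":{"increments":{"type":"array"},"squeeze":{"type":"number"}},"required":["increments"]}

```bash
mkdir -p pics; ls; cat > h.py <<'E'
from cell import *
import numpy as np, cv2
def save(p,n): cv2.imwrite('pics/'+n+'.png', cv2.cvtColor(p['image'],cv2.COLOR_RGB2BGR))
def RT(p): return cv2.Rodrigues(np.array(p['rvec'],float))[0], np.array(p['tvec'],float).reshape(3)
def ray(p,u,v):
    K=np.array(p['K'],float); x=(u-K[0,2])/K[0,0]; y=(v-K[1,2])/K[1,1]
    rd=np.hypot(x,y); r=rd
    for _ in range(30): r=rd/(1+p['k1']*r*r)
    s=r/rd if rd>0 else 1
    R,t=RT(p); d=R.T@np.array([x*s,y*s,1]); o=-R.T@t
    return o,d/np.linalg.norm(d)
def onz(p,u,v,z):
    o,d=ray(p,u,v); return o+d*(z-o[2])/d[2]
def tri(p1,a,p2,b):
    o1,d1=ray(p1,*a);o2,d2=ray(p2,*b)
    A=np.array([d1,-d2]).T; s=np.linalg.lstsq(A,o2-o1,rcond=None)[0]
    q1=o1+d1*s[0];q2=o2+d2*s[1]; return (q1+q2)/2,np.linalg.norm(q1-q2)
def c2w(p,c):
    R,t=RT(p); return R.T@(np.array(c)-t)
def proj(p,X):
    R,t=RT(p); c=R@np.array(X,float)+t; x,y=c[0]/c[2],c[1]/c[2]; k=1+p['k1']*(x*x+y*y); K=np.array(p['K'])
    return K[0,0]*x*k+K[0,2],K[1,1]*y*k+K[1,2]
E
cat > a.py <<'E'
from h import *
np.set_printoptions(precision=1,suppress=True)
s=read_state();print(s)
for n in ('top','side'):
    p=camera(n); save(p,n+'0'); print(n,p['K'],p['k1'],p['rvec'],p['tvec'])
    for o in ('sorter','wheel','crank_grip','keeper_mouth','bolt','bolt_tab','bolt_tip','token_dish','loupe','counterweight','ashtray','chip_stack'):
        for r in recognise(p,o): print(n,o,round(r['conf'],2),c2w(p,r['centre']),np.round(proj(p,c2w(p,r['centre']))))
E
python3 a.py
```

```text
pics
{'clock': 0.0, 'joints': array([ 1. ,  0.3,  1.5, -0. ,  1.3, -0.1]), 'qd': array([-0., -0., -0., -0.,  0., -0.]), 'effort': array([ -0. , -53.2, -35.3,   0.1,   0. ,  -0. ]), 'eef_pos': array([242.5, 493.4, 226.9]), 'eef_rot': array([-3.1, -0. ,  2.7]), 'wrist_force': array([-0.7, -0.2, -0.1]), 'moment': array([-0.,  0.,  0.]), 'finger_gap': 94.01252454051533}
top [[405.8   0.  321.3]
 [  0.  405.8 198.1]
 [  0.    0.    1. ]] 0.016628167369991977 [ 2.1 -2.1  0.2] [ 73.2 529.7 793.5]
top sorter 0.91 [537.1  98.5  28.1] [304. 198.]
top wheel 0.75 [545.2 127.1  33.7] [291. 194.]
top wheel 0.25 [521.2 -64.4  48. ] [382. 202.]
top crank_grip 0.45 [547.5 192.9  99.6] [254. 187.]
top keeper_mouth 0.57 [551.1 127.3  30.5] [291. 192.]
top bolt 0.81 [ 581.3 -246.6   12.4] [462. 176.]
top bolt 0.7 [ 299.2 -189.1   15.8] [447. 310.]
top bolt 0.64 [518.7 -65.6  47.5] [382. 203.]
top bolt_tab 0.69 [ 300.9 -188.2   17. ] [446. 309.]
top bolt_tab 0.61 [523.4 -66.   44.1] [382. 201.]
top bolt_tab 0.59 [ 579.7 -243.3   10.8] [461. 177.]
top bolt_tip 0.82 [ 301.8 -189.8   16.6] [447. 309.]
top b
[... 860 characters left out ...]
     9. ] [425. 319.]
side bolt_tab 0.96 [ 289.7 -189.4   13.5] [267. 356.]
side bolt_tab 0.91 [517.  -68.8  44.9] [343. 255.]
side bolt_tab 0.74 [630.  -83.7  35.7] [392. 244.]
side bolt_tab 0.72 [ 585.6 -256.1    8.9] [424. 317.]
side bolt_tab 0.21 [392.5 153.7  26.1] [247. 220.]
side bolt_tip 0.91 [520.  -71.1  45.9] [345. 255.]
side bolt_tip 0.84 [ 581.6 -256.8    9.6] [422. 318.]
side bolt_tip 0.71 [ 294.8 -195.5   17.3] [271. 356.]
side token_dish 0.76 [744.   70.8  15.5] [393. 196.]
side loupe 0.7 [418.5 -47.6  37.4] [296. 269.]
side counterweight 0.94 [633.4 -86.5  34.4] [394. 245.]
side ashtray 0.65 [635.3 337.8  15. ] [305. 156.]
side chip_stack 0.63 [392.2 158.3  25.4] [246. 219.]
```

View pics/top0.png

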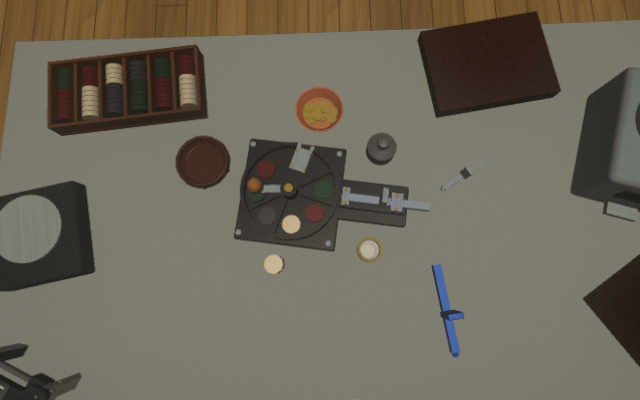

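View pics/side0.png

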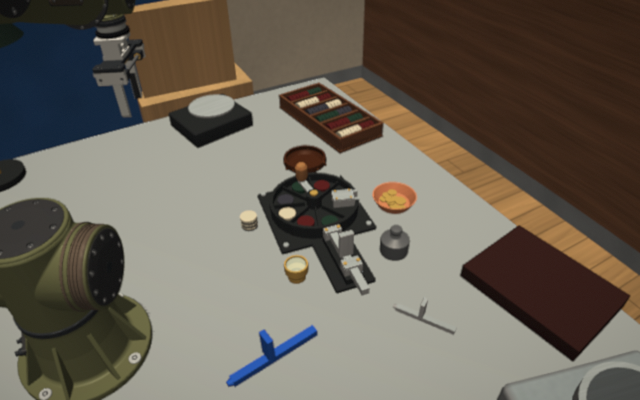

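```bash
python3 - <<'E'
import cv2
a=cv2.imread('pics/top0.png')[120:270,220:430]; cv2.imwrite('pics/top0c.png',cv2.resize(a,None,fx=3.8,fy=3.8,interpolation=cv2.INTER_CUBIC))
a=cv2.imread('pics/side0.png')[140:300,220:420]; cv2.imwrite('pics/side0c.png',cv2.resize(a,None,fx=3.7,fy=3.7,interpolation=cv2.INTER_CUBIC))
E
```

```text
(no output)
```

View pics/top0c.png

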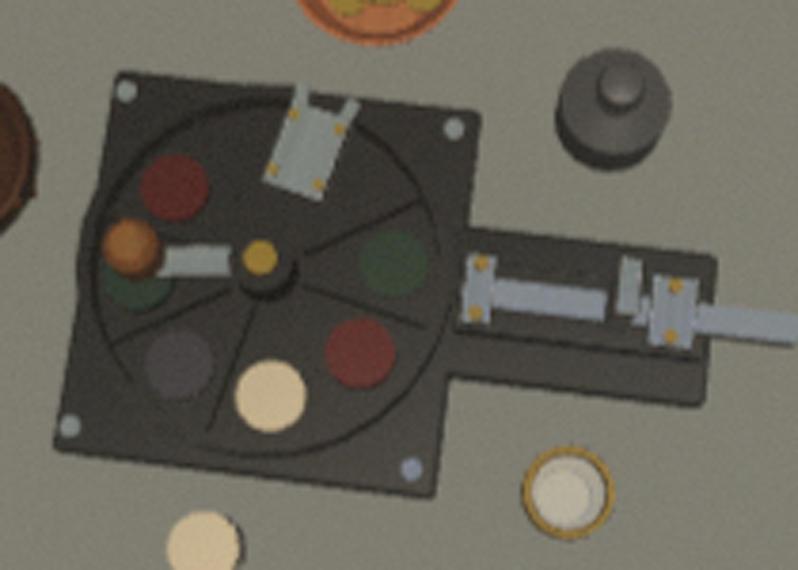

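View pics/side0c.png

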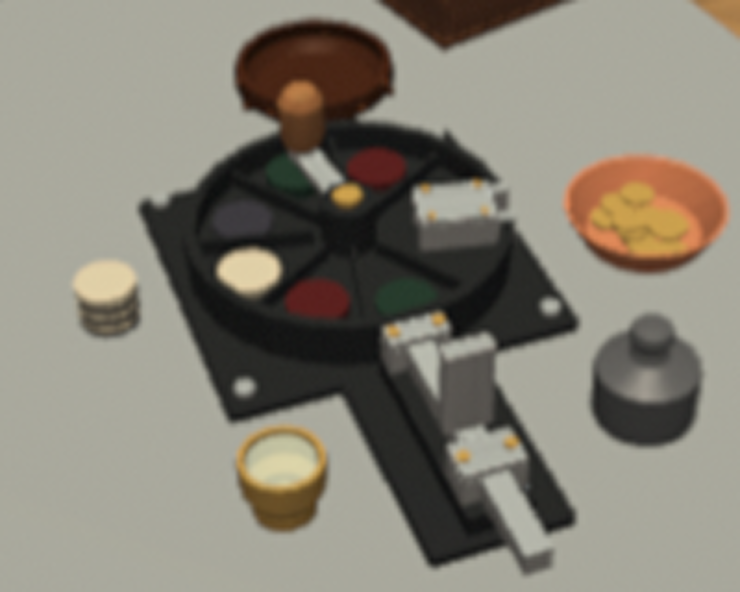

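The top view shows the sorter with the hub at about (288,188), the knob at (254,185), the keeper at (300,158) and the tab at (385,195). The bolt to use is the grey one in the guides. The blue bar at (447,310) and the small grey one at (462,176) are decoys. Next I'll measure from both views.

```bash
cat > b.py <<'E'
from h import *
np.set_printoptions(precision=1,suppress=True)
p=camera('top'); q=camera('side')
T=lambda x,y:(220+x/3.8,120+y/3.8)
S=lambda x,y:(220+x/3.7,140+y/3.7)
L=dict(hub=(T(260,256),S(347,194),64),knobtop=(T(131,243),S(300,93),105),tabtop=(T(629,286),S(468,346),104),
 gfL=(T(482,262),S(439,318),52),gfR=(T(475,313),S(392,330),52),grL=(T(676,285),S(511,440),52),grR=(T(670,336),S(463,462),52),
 k1=(T(293,114),S(479,184),50),k2=(T(339,129),S(484,211),50),k3=(T(273,169),S(425,187),50),k4=(T(318,187),S(432,215),50),
 boltA=(T(795,325),S(535,563),36), c1=(T(126,90),S(160,200),12),c2=(T(453,128),S(549,306),12),c3=(T(411,469),S(244,386),12))
R={}
for k,(a,b,z) in L.items():
    X,e=tri(p,a,q,b); R[k]=X; print(k,'tri',X,'gap %.1f'%e,'topz',onz(p,*a,z),'sidez',onz(q,*b,z))
for n,pp in (('t',p),('s',q)):
  for o in ('wheel','crank_grip','keeper_mouth','bolt_tab'):
    for r in regions_of(pp,o): m=np.argwhere(r['mask']); print(n,o,r['conf'],len(m),m.mean(0)[::-1],m.min(0)[::-1],m.max(0)[::-1])
E
python3 b.py
```

```text
hub tri [554.3 129.2  59.8] gap 0.3 topz [553.2 128.8  64. ] sidez [552.  124.4  64. ]
knobtop tri [554.4 192.6  99.2] gap 1.0 topz [552.5 191.6 105. ] sidez [551.3 185.  105. ]
tabtop tri [524.9 -65.9 100.2] gap 1.4 topz [523.4 -65.1 104. ] sidez [523.4 -69.4 104. ]
gfL tri [550.1   7.4  51.5] gap 1.4 topz [549.4   7.6  52. ] sidez [550.6   6.8  52. ]
gfR tri [521.4  12.2  51.2] gap 0.8 topz [520.9  12.4  52. ] sidez [521.4  11.4  52. ]
grL tri [534.3 -98.   51.8] gap 1.0 topz [533.8 -97.8  52. ] sidez [534.7 -98.2  52. ]
grR tri [506.8 -94.   45.4] gap 0.1 topz [505.6 -92.9  52. ] sidez [503.6 -99.3  52. ]
k1 tri [640.4 111.3  46.4] gap 2.4 topz [638.  111.4  50. ] sidez [639.2 107.3  50. ]
k2 tri [629.7  85.7  46.4] gap 0.3 topz [628.4  85.5  50. ] sidez [627.4  81.9  50. ]
k3 tri [607.  122.7  49.3] gap 1.4 topz [606.1 122.9  50. ] sidez [607.3 121.9  50. ]
k4 tri [597.   97.5  47.5] gap 2.6 topz [595.   97.7  50. ] sidez [596.7  94.7  50. ]
boltA tri [ 511.3 -164.5   32.4] gap 4.4 topz [ 512.8 -164.5   36. ] sidez [ 507.3 -166.6   36. ]
c1 tri [548.8 203.9  66.3] gap 190.5 topz 
[... 229 characters left out ...]
2 12390 [305.8 196.5] [235 139] [408 251]
t crank_grip 0.7 224 [255.2 185.9] [247 178] [263 194]
t keeper_mouth 0.56 7672 [289.5 191.3] [240 142] [339 240]
t bolt_tab 0.8 365 [464.6 173.5] [440 157] [489 190]
t bolt_tab 0.77 989 [446.6 310.8] [433 265] [463 356]
t bolt_tab 0.57 705 [386.9 201.4] [349 188] [429 211]
s wheel 0.56 4612 [312.8 202.7] [270 163] [358 236]
s crank_grip 0.63 179 [300.8 171.1] [295 163] [307 179]
s keeper_mouth 0.78 4666 [313.  202.6] [270 163] [358 237]
s bolt_tab 0.81 603 [424.2 316.7] [394 300] [454 332]
s bolt_tab 0.75 1575 [270.3 353.8] [227 326] [317 386]
s bolt_tab 0.66 850 [349.1 257.2] [330 230] [369 294]
s bolt_tab 0.6 8127 [318.6 220.6] [258 162] [375 292]
```

```bash
python3 -c "
from cell import *
s=read_state();print(s['eef_pos'].tolist(),s['eef_rot'].tolist(),s['clock'])"
```

```text
[242.55312366637685, 493.5843901078801, 227.44426993506912] [-3.1415325687585405, -1.5545622707557882e-05, 2.6848402217239027] 1.8
```

Call:
jog_arm(
  increments=[
    [0,0,0,0,0,10.6,6],
    [0,0,0,0,0,10.6,6],
    [0,0,0,0,0,10.6,6],
    [0,0,0,0,0,10.6,6],
    [0,0,0,0,0,10.6,6],
    [0,0,0,0,0,10.8,6],
  ],
)

```text
refused, turn out of range in row 6
```

Call:
jog_arm(
  increments=[
    [0,0,0,0,0,10.6,6],
    [0,0,0,0,0,10.6,6],
    [0,0,0,0,0,10.6,6],
    [0,0,0,0,0,10.6,6],
    [0,0,0,0,0,10.6,6],
    [0,0,0,0,0,10.6,6],
    [0,0,0,0,0,0.2,6],
    [-2.5,2.6,0,0,0,0,6],
    [-2.5,2.6,0,0,0,0,6],
    [-2.5,2.6,0,0,0,0,6],
    [-2.5,2.6,0,0,0,0,6],
    [-2.5,2.6,0,0,0,0,6],
    [-2.5,2.6,0,0,0,0,6],
    [-2.5,2.6,0,0,0,0,6],
    [-2.5,2.6,0,0,0,0,6],
    [-2.5,2.6,0,0,0,0,6],
    [-2.5,2.6,0,0,0,0,6],
    [0,0,0,0,0,0,6],
  ],
)

```text
clock: 4.05
eef_pos: [503.8, 242.3, 227.2]
eef_rot: [-3.141, 0.0, 1.573]
wrist_force: [-0.7, 0.6, 0.1]
finger_gap: 59.9
```

Call:
jog_arm(
  increments=[
    [-2.4,2.5,0,0,0,0,6],
    [-2.4,2.5,0,0,0,0,6],
    [0,0,3,0,0,0,6],
    [0,0,3,0,0,0,6],
    [0,0,3,0,0,0,6],
    [0,0,0,0,0,0,6],
  ],
)

```text
clock: 4.8
eef_pos: [551.4, 196.2, 135.7]
eef_rot: [-3.138, 0.001, 1.575]
wrist_force: [0.7, -0.3, 0.0]
finger_gap: 59.9
```

```bash
python3 - <<'E'
from h import *
p=camera('top');q=camera('side');save(p,'t1');save(q,'s1')
a=cv2.resize(p['image'][130:250,200:320],None,fx=3.3,fy=3.3);b=cv2.resize(q['image'][100:220,240:360],None,fx=3.3,fy=3.3)
save({'image':np.hstack([a,b])},'c1')
print(proj(p,(553.6,194,105)),proj(q,(553.6,194,105)))
E
```

```text
(np.float64(253.26966479295118), np.float64(183.4501027429547)) (np.float64(300.22999284034694), np.float64(162.98234637543297))
```

View pics/c1.png

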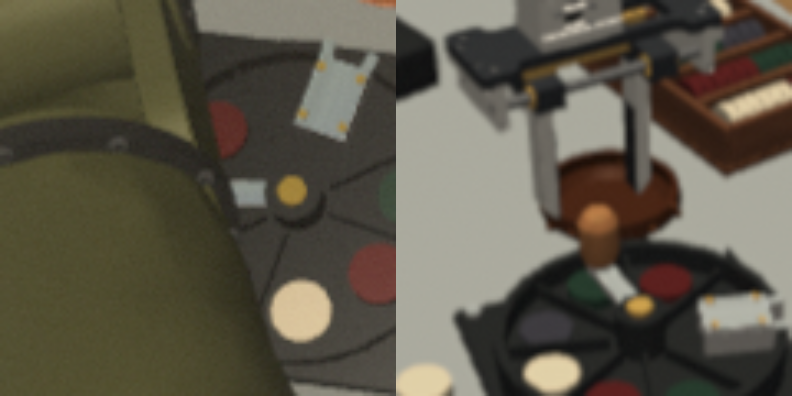

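The side view shows the knob between the two fingers at crop (598,225). Now I lower the gripper and pinch lightly.

Call:
jog_arm(
  increments=[
    [-0.2,0.2,2,0,0,0,6],
    [0,0,2.1,0,0,0,6],
    [0,0,0,0,0,0,6],
    [0,0,0,0,0,0,2.5],
    [0,0,0,0,0,0,2.5],
    [0,0,0,0,0,0,2.5],
    [0,0,0,0,0,0,2.5],
  ],
  squeeze=12,
)

```text
clock: 5.78
eef_pos: [554.8, 193.8, 96.9]
eef_rot: [3.141, -0.0, 1.571]
wrist_force: [-2.3, 0.2, 4.1]
finger_gap: 29.2
```

Call:
jog_arm(
  increments=[
    [-0.036,0.68,0,0,0,6,2.5],
    [-0.036,0.68,0,0,0,6,2.5],
    [-0.036,0.68,0,0,0,6,2.5],
    [-0.036,0.68,0,0,0,6,2.5],
    [-0.036,0.68,0,0,0,6,2.5],
    [-0.036,0.68,0,0,0,6,2.5],
    [0,0,0,0,0,0,2.5],
  ],
)

```text
clock: 6.65
eef_pos: [593.2, 180.0, 96.9]
eef_rot: [3.141, 0.002, 0.941]
wrist_force: [-3.4, -9.2, 5.9]
finger_gap: 29.4
```

Call:
jog_arm(
  increments=[
    [-0.06,0.68,0,0,0,6,2.5],
    [-0.06,0.68,0,0,0,6,2.5],
    [-0.05,0.68,0,0,0,6,2.5],
    [-0.036,0.68,0,0,0,6,2.5],
    [-0.036,0.68,0,0,0,6,2.5],
    [-0.036,0.68,0,0,0,6,2.5],
    [-0.036,0.68,0,0,0,6,2.5],
    [0,0,0,0,0,0,2.5],
    [0,0,0,0,0,0,2.5],
  ],
)

```text
clock: 7.78
eef_pos: [617.1, 141.1, 96.8]
eef_rot: [3.141, 0.003, 0.21]
wrist_force: [-9.2, -5.4, 9.0]
finger_gap: 29.3
```

```bash
python3 - <<'E'
from h import *
p=camera('top');q=camera('side');save(p,'t2');save(q,'s2')
a=cv2.resize(p['image'][120:240,230:430],None,fx=3.9,fy=3.9)[:300];b=cv2.resize(q['image'][140:300,220:420],None,fx=3.9,fy=3.9,interpolation=2)
save({'image':cv2.resize(p['image'][120:270,230:430],None,fx=3.9,fy=3.9,interpolation=2)},'c2t');save({'image':b[:590]},'c2')
E
```

```text
(no output)
```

View pics/c2.png

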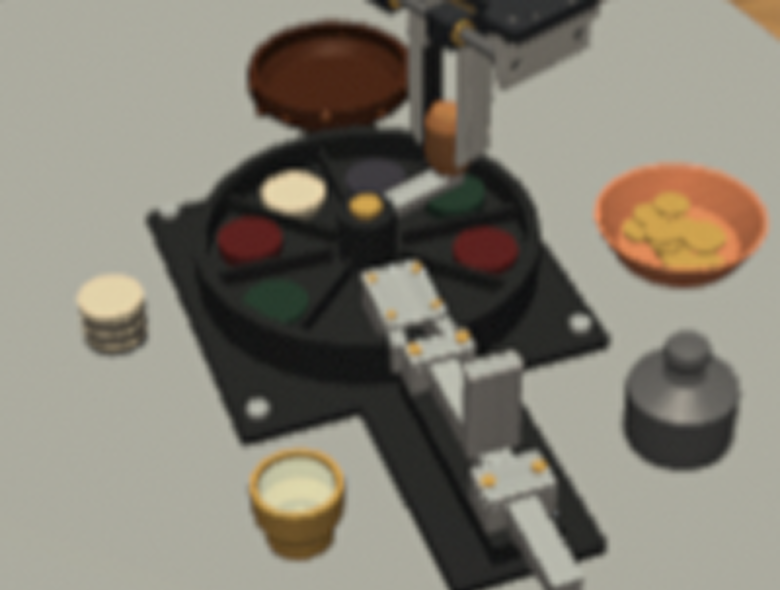

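View pics/c2t.png

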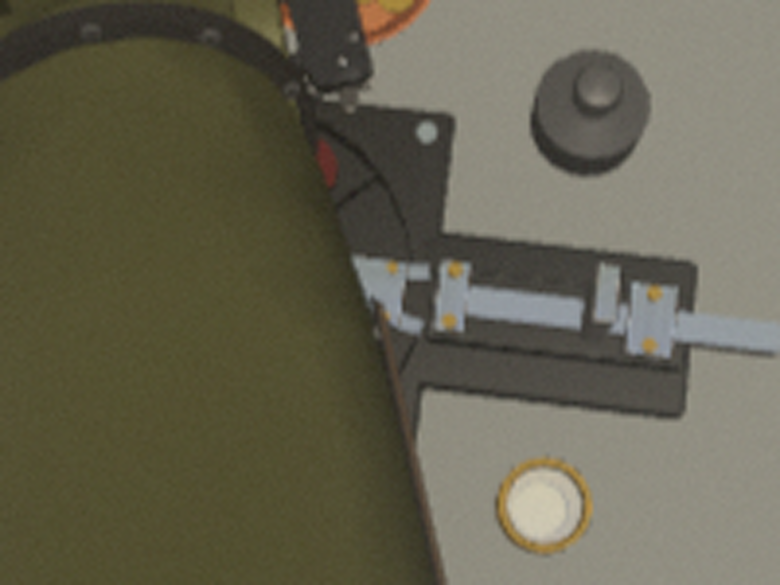

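The side view shows the keeper roof at crop (405,290) in line with the front guide at (435,345). I'll release, lift and check the alignment.

Call:
jog_arm(
  increments=[
    [0,0,0,0,0,0,3.5],
    [0,0,0,0,0,0,5.5],
    [0,0,0,0,0,0,5.5],
    [0,0,-2,0,0,0,5.5],
    [0,0,-4,0,0,0,5.5],
    [0,0,-4,0,0,0,0],
    [0,5,0,0,0,0,0],
    [0,5,0,0,0,0,0],
    [0,5,0,0,0,0,0],
    [0,5,0,0,0,0,0],
    [0,3,0,0,0,0,0],
    [0,0,0,0,0,0,0],
  ],
)

```text
clock: 9.38
eef_pos: [666.0, -85.1, 197.6]
eef_rot: [3.141, -0.001, 0.207]
wrist_force: [0.4, 0.4, -0.2]
finger_gap: 0.5
```

```bash
python3 - <<'E'
from h import *
p=camera('top');q=camera('side');save(p,'t3');save(q,'s3')
save({'image':cv2.resize(p['image'][130:250,230:430],None,fx=4,fy=4,interpolation=2)},'c3t');save({'image':cv2.resize(q['image'][170:300,260:420],None,fx=4.5,fy=4.5,interpolation=2)},'c3s')
print(read_state()['wrist_force'])
E
```

```text
[0.213839   0.76613486 0.60816641]
```

View pics/c3t.png

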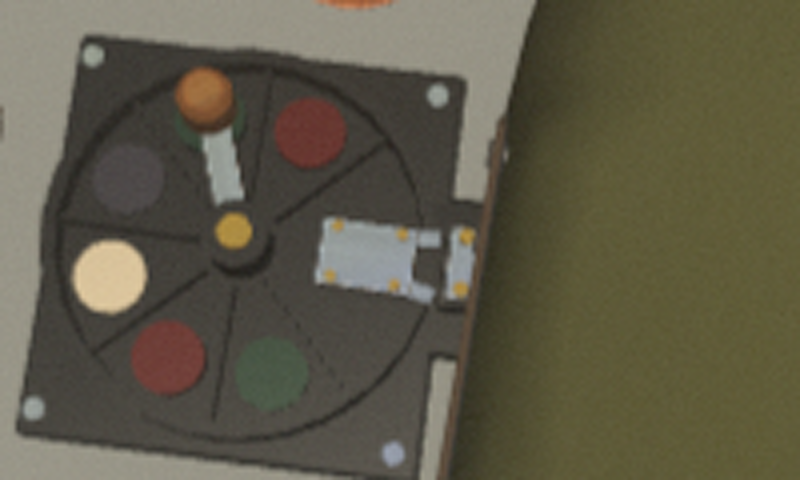

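View pics/c3s.png

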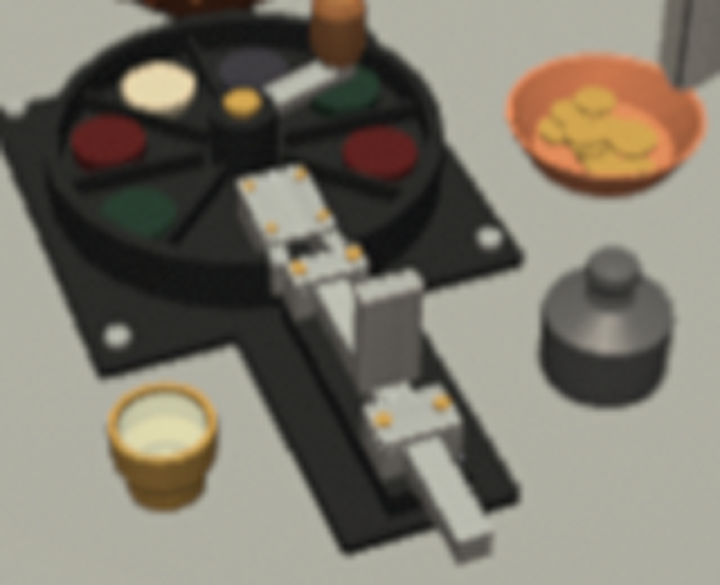

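```bash
python3 - <<'E'
from h import *
np.set_printoptions(precision=1,suppress=True)
p=camera('top');q=camera('side')
T=lambda x,y:(230+x/4,130+y/4)
ys=np.array([.1461,.9893]);xs=np.array([.9893,-.1461])
P={k:onz(p,*T(*v[0]),v[1])[:2] for k,v in dict(k1=((402,235),50),k2=((394,286),50),k3=((337,226),50),k4=((330,275),50),hub=((233,231),64),g1=((467,237),52),g2=((460,288),52),knob=((205,95),105)).items()}
for k,v in P.items(): print(k,v)
m=(P['k1']+P['k2'])/2;n=(P['k3']+P['k4'])/2;g=(P['g1']+P['g2'])/2
d=m-n;print('keeper dir',np.degrees(np.arctan2(d[0],d[1]))%180, 'offset of guide & keeper vs hub',(g-P['hub'])@xs,(m-P['hub'])@xs,(n-P['hub'])@xs,(g-P['hub'])@ys)
for v in ((.999,0),): pass
c=P['k1']-P['k2'];print('cross',np.degrees(np.arctan2(c[1],c[0])), 'guide', np.degrees(np.arctan2(*(P['g1']-P['g2'])[::-1])))
r=P['knob']-P['hub'];print('knob ang',np.degrees(np.arctan2(r[1],r[0]))-20)
E
```

```text
k1 [551.1  41.8]
k2 [524.   46.6]
k3 [556.8  75.9]
k4 [530.7  79.9]
hub [552.4 129.2]
g1 [548.7   7.9]
g2 [521.7  12.3]
knob [613.2 138.5]
keeper dir 10.427966473317412 offset of guide & keeper vs hub 0.4138243928144181 -2.262170918027368 -1.050192963875161 -120.33203446838291
cross -10.065350842150629 guide -9.415002086117099
knob ang -11.268166291528214
```

The keeper is about 2–3 mm clockwise of the line at the mouth, inside the 5 mm the tip can take up. Now I turn the closed gripper and position it behind the tab.

Call:
jog_arm(
  increments=[
    [0,0,0,0,0,-10,0],
    [0,0,0,0,0,-10,0],
    [0,0,0,0,0,-10,0],
    [0,0,0,0,0,-10,0],
    [0,0,0,0,0,-10,0],
    [0,0,0,0,0,-10,0],
    [0,0,0,0,0,-9.7,0],
    [-0.6,-3.6,0,0,0,0,0],
    [-0.6,-3.6,0,0,0,0,0],
    [-0.6,-3.6,0,0,0,0,0],
    [-0.6,-3.6,0,0,0,0,0],
    [0,0,0,0,0,0,0],
    [0,0,0,0,0,0,0],
  ],
)

```text
clock: 11.2
eef_pos: [520.6, -85.7, 197.0]
eef_rot: [3.14, 0.0, 1.427]
wrist_force: [1.1, -0.6, -0.2]
finger_gap: 0.7
```

Call:
jog_arm(
  increments=[
    [-0.6,0,2,0,0,0,0],
    [0,0,3,0,0,0,0],
    [0,0,3,0,0,0,0],
    [0,0,2.6,0,0,0,0],
    [0,0,0,0,0,0,0],
    [0,0,0,0,0,0,0],
  ],
)

```text
clock: 11.95
eef_pos: [519.9, -92.1, 91.3]
eef_rot: [3.14, 0.0, 1.427]
wrist_force: [-0.3, 0.5, -0.0]
finger_gap: 0.2
```

```bash
python3 - <<'E'
from h import *
q=camera('side')
save({'image':cv2.resize(q['image'][170:300,260:420],None,fx=4.5,fy=4.5,interpolation=2)},'c4s')
print(read_state()['eef_pos'],read_state()['wrist_force'])
E
```

```text
[519.93305599 -92.17716838  91.58800055] [0.37722953 0.37985026 0.13235269]
```

View pics/c4s.png

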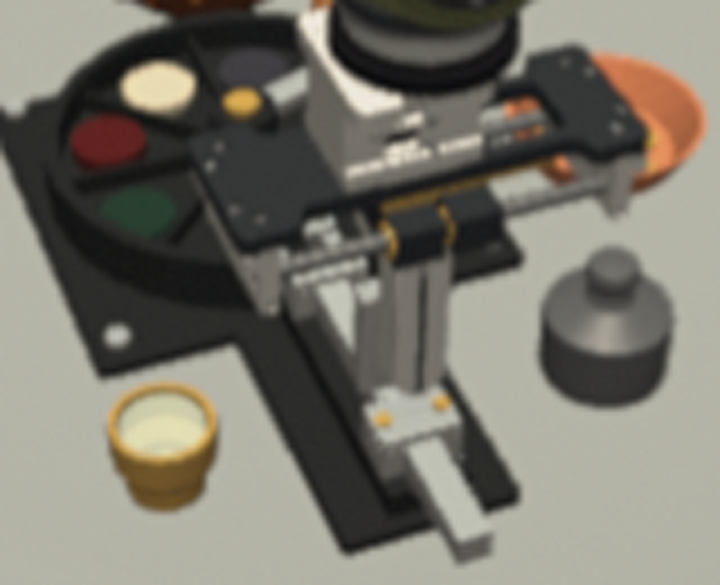

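The side view shows the closed fingers at crop (420,320), above the rear guide and just behind the tab. Now I advance gently.

Call:
jog_arm(
  increments=[
    [0.2,0,0,0,0,0,0],
    [0.2,0,0,0,0,0,0],
    [0.2,0,0,0,0,0,0],
    [0.2,0,0,0,0,0,0],
    [0.15,0,0,0,0,0,0],
    [0.15,0,0,0,0,0,0],
  ],
)

```text
clock: 12.75
eef_pos: [520.7, -81.2, 90.5]
eef_rot: [-3.142, 0.0, 1.426]
wrist_force: [0.2, -0.4, 0.2]
finger_gap: 0.4
```

Call:
jog_arm(
  increments=[
    [0.15,0,0,0,0,0,0],
    [0.15,0,0,0,0,0,0],
    [0.15,0,0,0,0,0,0],
  ],
)

```text
clock: 13.12
eef_pos: [521.3, -76.8, 90.4]
eef_rot: [-3.142, 0.0, 1.426]
wrist_force: [-0.3, -1.2, 0.3]
finger_gap: 0.3
```

Call:
jog_arm(
  increments=[
    [0.15,0,0,0,0,0,0],
    [0.15,0,0,0,0,0,0],
    [0.15,0,0,0,0,0,0],
  ],
)

```text
clock: 13.5
eef_pos: [521.9, -72.3, 90.4]
eef_rot: [-3.142, 0.0, 1.426]
wrist_force: [0.2, -1.1, -0.4]
finger_gap: 0.4
```

Call:
jog_arm(
  increments=[
    [0.15,0,0,0,0,0,0],
    [0.15,0,0,0,0,0,0],
    [0.15,0,0,0,0,0,0],
  ],
)

```text
clock: 13.88
eef_pos: [522.6, -67.8, 90.4]
eef_rot: [-3.142, 0.0, 1.426]
wrist_force: [-0.5, -1.8, -0.2]
finger_gap: 0.5
```

Call:
jog_arm(
  increments=[
    [0.1,0,0,0,0,0,0],
    [0.1,0,0,0,0,0,0],
    [0.1,0,0,0,0,0,0],
  ],
)

```text
clock: 14.25
eef_pos: [523.0, -64.9, 90.4]
eef_rot: [-3.142, -0.0, 1.426]
wrist_force: [-1.3, -2.0, -0.8]
finger_gap: 0.7
```

Call:
jog_arm(
  increments=[
    [0.1,0,0,0,0,0,0],
    [0.1,0,0,0,0,0,0],
    [0.1,0,0,0,0,0,0],
  ],
)

```text
clock: 14.62
eef_pos: [523.5, -61.9, 90.4]
eef_rot: [3.142, 0.0, 1.426]
wrist_force: [-0.2, -1.3, -0.4]
finger_gap: 0.4
```

Call:
jog_arm(
  increments=[
    [0.1,0,0,0,0,0,0],
    [0.1,0,0,0,0,0,0],
    [0.1,0,0,0,0,0,0],
  ],
)

```text
clock: 15.0
eef_pos: [523.9, -58.9, 90.4]
eef_rot: [-3.142, 0.0, 1.426]
wrist_force: [0.6, -1.1, -0.8]
finger_gap: 0.5
```

Call:
jog_arm(
  increments=[
    [0.1,0,0,0,0,0,0],
    [0.1,0,0,0,0,0,0],
    [0.1,0,0,0,0,0,0],
  ],
)

```text
clock: 15.38
eef_pos: [524.3, -56.0, 90.4]
eef_rot: [-3.142, 0.0, 1.426]
wrist_force: [-0.1, -2.6, 0.8]
finger_gap: 0.5
```

Call:
jog_arm(
  increments=[
    [0.1,0,0,0,0,0,0],
    [0.1,0,0,0,0,0,0],
  ],
)

```text
clock: 15.62
eef_pos: [524.6, -54.0, 90.5]
eef_rot: [3.142, -0.0, 1.426]
wrist_force: [-1.0, -2.4, 0.6]
finger_gap: 0.5
```

Call:
jog_arm(
  increments=[
    [0.05,0,0,0,0,0,0],
    [0.05,0,0,0,0,0,0],
  ],
)

```text
clock: 15.88
eef_pos: [524.8, -53.1, 90.5]
eef_rot: [3.142, 0.0, 1.426]
wrist_force: [-0.5, -2.1, 0.8]
finger_gap: 0.3
```

```bash
python3 - <<'E'
from h import *
q=camera('side')
save({'image':cv2.resize(q['image'][170:300,260:420],None,fx=4.5,fy=4.5,interpolation=2)},'c5s')
print(read_state()['eef_pos'],read_state()['wrist_force'])
E
```

```text
[524.78778533 -53.02471161  90.51181085] [-0.79106332 -3.05731257  1.25114689]
```

View pics/c5s.png

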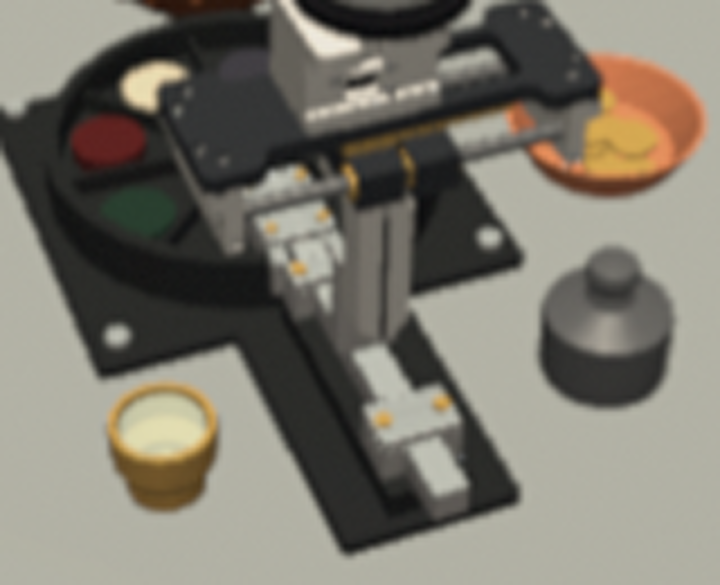

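The picture shows the bolt moving, with its tip in the keeper mouth at crop (315,250). I'll go on in small steps and feel for the stop.

Call:
jog_arm(
  increments=[
    [0.05,0,0,0,0,0,0],
    [0.05,0,0,0,0,0,0],
    [0.05,0,0,0,0,0,0],
  ],
)

```text
clock: 16.3
eef_pos: [525.0, -51.6, 90.5]
eef_rot: [3.142, 0.0, 1.426]
wrist_force: [-0.8, -2.6, 1.8]
finger_gap: 0.6
```

Call:
jog_arm(
  increments=[
    [0.05,0,0,0,0,0,0],
    [0.05,0,0,0,0,0,0],
  ],
)

```text
clock: 16.55
eef_pos: [525.1, -50.6, 90.5]
eef_rot: [3.141, 0.0, 1.426]
wrist_force: [-1.4, -3.5, 2.2]
finger_gap: 0.5
```

Call:
jog_arm(
  increments=[
    [0.05,0,0,0,0,0,0],
    [0.05,0,0,0,0,0,0],
  ],
)

```text
clock: 16.8
eef_pos: [525.3, -49.6, 90.5]
eef_rot: [3.141, 0.0, 1.426]
wrist_force: [-1.3, -2.8, 3.0]
finger_gap: 0.5
```

Call:
jog_arm(
  increments=[
    [0.05,0,0,0,0,0,0],
    [0.05,0,0,0,0,0,0],
  ],
)

```text
clock: 17.05
eef_pos: [525.4, -48.6, 90.5]
eef_rot: [3.142, 0.0, 1.426]
wrist_force: [-1.3, -3.5, 2.6]
finger_gap: 0.6
```

Call:
jog_arm(
  increments=[
    [0.05,0,0,0,0,0,0],
    [0.05,0,0,0,0,0,0],
  ],
)

```text
clock: 17.3
eef_pos: [525.5, -47.6, 90.5]
eef_rot: [3.142, 0.0, 1.426]
wrist_force: [-0.8, -3.3, 2.3]
finger_gap: 0.4
```

Call:
jog_arm(
  increments=[
    [0.05,0,0,0,0,0,0],
    [0.05,0,0,0,0,0,0],
  ],
)

```text
clock: 17.55
eef_pos: [525.7, -46.6, 90.5]
eef_rot: [3.142, 0.0, 1.426]
wrist_force: [-0.8, -3.2, 2.9]
finger_gap: 0.6
```

Call:
jog_arm(
  increments=[
    [0.05,0,0,0,0,0,0],
    [0.05,0,0,0,0,0,0],
  ],
)

```text
clock: 17.8
eef_pos: [525.8, -45.7, 90.5]
eef_rot: [-3.142, 0.0, 1.426]
wrist_force: [-1.0, -3.8, 2.5]
finger_gap: 0.3
```

Call:
jog_arm(
  increments=[
    [0.05,0,0,0,0,0,0],
    [0.05,0,0,0,0,0,0],
  ],
)

```text
clock: 18.05
eef_pos: [526.0, -44.6, 90.4]
eef_rot: [-3.142, -0.0, 1.426]
wrist_force: [-1.7, -3.3, 4.0]
finger_gap: 0.6
```

Call:
jog_arm(
  increments=[
    [0.05,0,0,0,0,0,0],
    [0.05,0,0,0,0,0,0],
  ],
)

```text
clock: 18.3
eef_pos: [526.1, -43.6, 90.5]
eef_rot: [3.142, 0.0, 1.426]
wrist_force: [-1.7, -3.8, 2.0]
finger_gap: 0.6
```

Call:
jog_arm(
  increments=[
    [0.05,0,0,0,0,0,0],
    [0.05,0,0,0,0,0,0],
  ],
)

```text
clock: 18.55
eef_pos: [526.3, -42.7, 90.5]
eef_rot: [-3.142, 0.0, 1.426]
wrist_force: [-2.1, -2.8, 3.4]
finger_gap: 0.3
```

Call:
jog_arm(
  increments=[
    [0.05,0,0,0,0,0,0],
    [0.05,0,0,0,0,0,0],
  ],
)

```text
clock: 18.8
eef_pos: [526.4, -41.7, 90.4]
eef_rot: [3.142, 0.0, 1.426]
wrist_force: [-1.2, -4.0, 2.7]
finger_gap: 0.4
```

Call:
jog_arm(
  increments=[
    [0.05,0,0,0,0,0,0],
    [0.05,0,0,0,0,0,0],
  ],
)

```text
clock: 19.05
eef_pos: [526.5, -40.7, 90.4]
eef_rot: [-3.141, -0.0, 1.426]
wrist_force: [-1.0, -3.9, 2.9]
finger_gap: 0.4
```

Call:
jog_arm(
  increments=[
    [0.05,0,0,0,0,0,0],
    [0.05,0,0,0,0,0,0],
  ],
)

```text
clock: 19.3
eef_pos: [526.7, -39.7, 90.5]
eef_rot: [3.142, 0.0, 1.426]
wrist_force: [-0.8, -3.2, 3.3]
finger_gap: 0.4
```

Call:
jog_arm(
  increments=[
    [0.05,0,0,0,0,0,0],
    [0.05,0,0,0,0,0,0],
  ],
)

```text
clock: 19.55
eef_pos: [526.8, -38.7, 90.4]
eef_rot: [-3.142, 0.0, 1.426]
wrist_force: [-1.1, -3.7, 2.4]
finger_gap: 0.4
```

Call:
jog_arm(
  increments=[
    [0.05,0,0,0,0,0,0],
    [0.05,0,0,0,0,0,0],
  ],
)

```text
clock: 19.8
eef_pos: [527.0, -37.7, 90.4]
eef_rot: [-3.142, -0.0, 1.426]
wrist_force: [-1.1, -3.1, 1.8]
finger_gap: 0.4
```

Call:
jog_arm(
  increments=[
    [0.05,0,0,0,0,0,0],
    [0.05,0,0,0,0,0,0],
  ],
)

```text
clock: 20.05
eef_pos: [527.1, -36.7, 90.4]
eef_rot: [-3.142, -0.0, 1.426]
wrist_force: [-1.1, -2.6, 2.6]
finger_gap: 0.1
```

Call:
jog_arm(
  increments=[
    [0.05,0,0,0,0,0,0],
    [0.05,0,0,0,0,0,0],
  ],
)

```text
clock: 20.3
eef_pos: [527.3, -35.8, 90.4]
eef_rot: [3.142, 0.0, 1.426]
wrist_force: [-1.5, -3.7, 1.8]
finger_gap: 0.6
```

Call:
jog_arm(
  increments=[
    [0.05,0,0,0,0,0,0],
    [0.05,0,0,0,0,0,0],
  ],
)

```text
clock: 20.55
eef_pos: [527.4, -34.7, 90.4]
eef_rot: [-3.142, 0.0, 1.426]
wrist_force: [-0.9, -3.5, 3.0]
finger_gap: 0.3
```

Call:
jog_arm(
  increments=[
    [0.05,0,0,0,0,0,0],
    [0.05,0,0,0,0,0,0],
  ],
)

```text
clock: 20.8
eef_pos: [527.6, -33.7, 90.5]
eef_rot: [-3.142, -0.0, 1.426]
wrist_force: [-1.4, -4.1, 2.2]
finger_gap: 0.6
```

Call:
jog_arm(
  increments=[
    [0.05,0,0,0,0,0,0],
    [0.05,0,0,0,0,0,0],
  ],
)

```text
clock: 21.05
eef_pos: [527.7, -32.8, 90.5]
eef_rot: [3.142, -0.0, 1.426]
wrist_force: [-1.2, -3.0, 2.5]
finger_gap: 0.5
```

Call:
jog_arm(
  increments=[
    [0.05,0,0,0,0,0,0],
    [0.05,0,0,0,0,0,0],
  ],
)

```text
clock: 21.3
eef_pos: [527.9, -31.8, 90.5]
eef_rot: [3.142, 0.0, 1.426]
wrist_force: [-1.0, -3.8, 2.8]
finger_gap: 0.6
```

Call:
jog_arm(
  increments=[
    [0.05,0,0,0,0,0,0],
    [0.05,0,0,0,0,0,0],
  ],
)

```text
clock: 21.55
eef_pos: [528.0, -31.0, 90.5]
eef_rot: [-3.142, 0.001, 1.427]
wrist_force: [-2.7, -7.3, 2.7]
finger_gap: 0.6
```

Call:
jog_arm(
  increments=[
    [0,0,0,0,0,0,0],
    [0,0,0,0,0,0,0],
  ],
)

```text
clock: 21.8
eef_pos: [527.9, -31.1, 90.5]
eef_rot: [-3.142, 0.0, 1.426]
wrist_force: [-1.6, -6.5, 2.6]
finger_gap: 0.2
```

The force jumped from about 3.5 N to 7 N and held, which is the stop. Now the firm press, held for a moment.

Call:
jog_arm(
  increments=[
    [0.015,0,0,0,0,0,0],
    [0,0,0,0,0,0,0],
    [0,0,0,0,0,0,0],
  ],
)

```text
clock: 22.18
eef_pos: [528.0, -31.1, 90.5]
eef_rot: [3.142, 0.001, 1.426]
wrist_force: [-2.4, -7.5, 3.4]
finger_gap: 0.4
```

Call:
jog_arm(
  increments=[
    [0.01,0,0,0,0,0,0],
    [0,0,0,0,0,0,0],
    [0,0,0,0,0,0,0],
    [0,0,0,0,0,0,0],
  ],
)

```text
clock: 22.68
eef_pos: [528.0, -31.0, 90.5]
eef_rot: [-3.142, 0.001, 1.426]
wrist_force: [-2.5, -7.2, 3.6]
finger_gap: 0.2
```

Call:
jog_arm(
  increments=[
    [0,0,0,0,0,0,0],
    [0,0,0,0,0,0,0],
    [0,0,0,0,0,0,0],
  ],
)

```text
clock: 23.05
eef_pos: [527.9, -31.0, 90.5]
eef_rot: [-3.142, 0.001, 1.426]
wrist_force: [-1.5, -7.2, 3.0]
finger_gap: 0.2
```

Call:
jog_arm(
  increments=[
    [0.015,0,0,0,0,0,0],
    [0,0,0,0,0,0,0],
    [0,0,0,0,0,0,0],
  ],
)

```text
clock: 23.42
eef_pos: [528.0, -31.0, 90.5]
eef_rot: [-3.142, 0.001, 1.426]
wrist_force: [-1.6, -8.3, 3.5]
finger_gap: 0.4
```

```bash
python3 - <<'E'
from h import *
for _ in range(3):
    q=camera('side'); s=read_state(); print(s['eef_pos'],s['wrist_force'],-s['wrist_force'][:2]@[.146,.989])
E
```

```text
[527.97114665 -30.97536023  90.51561887] [-3.13664794 -8.17252694  3.62747079] 8.540579743576208
[527.98195759 -31.00309013  90.52454885] [-2.82447513 -8.46784063  3.86187825] 8.787067750809616
[527.96293393 -30.99101473  90.51359954] [-3.06833758 -7.53396167  3.67302731] 7.899065376704568
```

The stop is rigid: I commanded 0.4 mm more, the tool moved under 0.1 mm, and the force is about 8.4 N. Letting go and backing away.

Call:
jog_arm(
  increments=[
    [0,0,0,0,0,0,0],
    [-0.1,0,0,0,0,0,0],
    [-1,0,0,0,0,0,0],
    [-1,0,0,0,0,0,0],
    [0,0,-4,0,0,0,0],
    [0,0,-5,0,0,0,0],
    [0,0,-5,0,0,0,0],
    [-6,-1,0,0,0,0,0],
    [-6,-1,0,0,0,0,0],
    [-6,-1,0,0,0,0,0],
    [-4,-1,0,0,0,0,0],
    [0,0,0,0,0,0,0],
    [0,0,0,0,0,0,0],
  ],
)

```text
clock: 25.2
eef_pos: [453.8, -263.0, 230.4]
eef_rot: [-3.142, -0.0, 1.426]
wrist_force: [-0.5, 0.3, 0.3]
finger_gap: 0.2
```

```bash
python3 - <<'E'
from h import *
p=camera('top');q=camera('side');save(p,'t6');save(q,'s6')
save({'image':cv2.resize(p['image'][130:250,230:430],None,fx=4,fy=4,interpolation=2)},'c6t');save({'image':cv2.resize(q['image'][130:300,230:430],None,fx=3.5,fy=3.5,interpolation=2)},'c6s')
print(read_state()['wrist_force'],read_state()['eef_pos'])
for o in ('token_dish','loupe','counterweight','ashtray','chip_stack'):
    print(o,[np.round(c2w(p,r['centre'])) for r in recognise(p,o)][:1],[np.round(c2w(q,r['centre'])) for r in recognise(q,o)][:1])
E
```

```text
[-0.23291158 -0.0876159   0.60269807] [ 454.12009857 -262.37324789  230.45279312]
token_dish [array([526., -25.,  47.])] [array([530., 136.,  35.])]
loupe [array([426., -37.,  41.])] [array([421., -45.,  36.])]
counterweight [array([638., -69.,  43.])] [array([635., -97.,  30.])]
ashtray [array([634., 326.,   6.])] [array([624., 328.,  13.])]
chip_stack [array([396., 163.,  30.])] []
```

View pics/c6t.png

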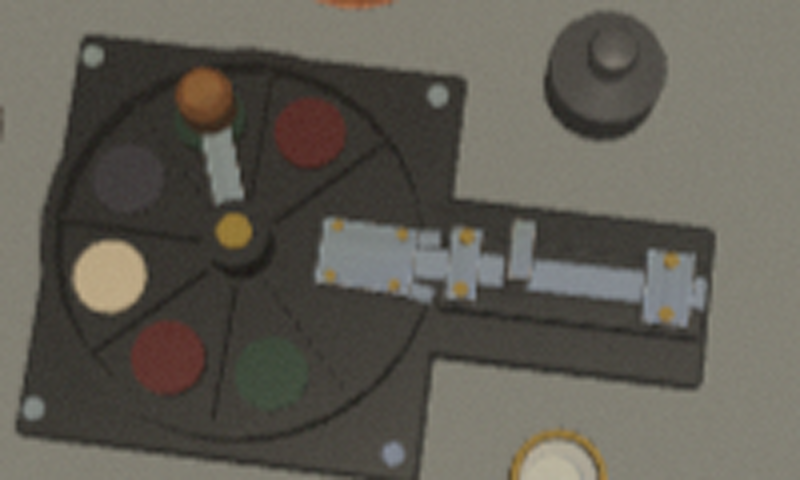

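View pics/c6s.png

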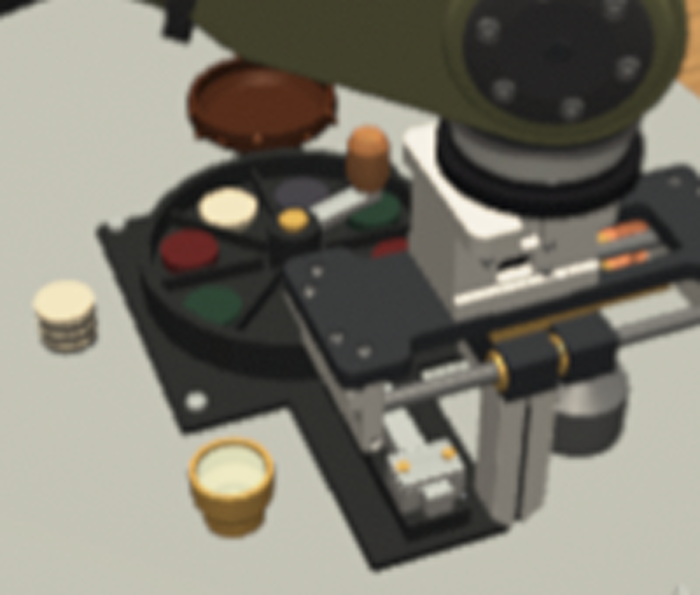

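The top view shows the bolt through both guides into the keeper at crop (430,262), with the tab at (522,250), and the arm clear. One check of the tab position, then I hand in.

```bash
python3 - <<'E'
from h import *
p=camera('top'); X=onz(p,230+522/4,130+250/4,104); print(X,(X[:2]-[539.6,39.9])@[.146,.989])
print(sign_off())
E
```

```text
[530.18345877 -16.72741107 104.        ] -57.37932456583279
the job is handed in; nothing more can be done
None
```

The wheel is locked: I turned it until the keeper faced the bolt, pushed the bolt home, and handed the job in after about 25 s of robot time.

- **Wheel:** I turned it about 78° clockwise by the crank knob and let go. The keeper mouth was then about 2–3 mm off the bolt's line, within the 5 mm the tip can take up. After the push it was in almost the same place, so that small offset remains within the play.
- **Bolt:** I pushed the tab with closed fingers, with 1–4 N of drag on the way. Force then rose sharply about 42 mm inside the mouth. There, 0.4 mm more commanded travel moved the tool less than 0.1 mm, so the stop is rigid.
- **Press:** I held the bolt against the stop for about 2 s, ending at about 8.4 N. The highest reading was about 9 N. Then I backed off.
- **Last checks:**
  - **Bolt:** the final top view puts the tab at y = -57 mm on the sorter. The position at the stop gave -58 mm, so the bolt stayed home.
  - **Arm:** wrist force is back to near zero and the arm is clear.
  - **Bystanders:** the ashtray, loupe, counterweight and chip stack were found where they started. The counterweight's side-view reading was about 10 mm off, with the gripper partly in front of it.
  - **Not confirmed:** the network's final dish reading was a false match on the sorter, so I have no final position for the dish. The arm passed well above it.

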